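# Pop the cap off the key tin and put the fob away

### The arm

A 6-joint arm with a two-finger parallel gripper is mounted at the origin on the work surface. World frame = base frame: x ahead of the robot, y to its left, z up, the work surface at z = 0. Lengths are in m, angles in rad, forces in N, time in s.
With the tool pointing down it reaches from about 0.35 to 0.775 m from the base axis. Payload 5.5 kg.
Tool frame: the origin (TCP) lies between the finger pads, 19 mm behind the fingertips; this is the grasp point; z points along the fingers, y is the line along which they close (so a half turn about z gives the same grasp; the last joint's range is limited). The gripper opens to 85 mm and grips with 20 to 120 N. Pads are 22 mm wide; open, the fingers measure 114 mm over their backs; the gripper's body (76 mm by 85 mm) begins 54 mm behind the grasp point. The pads swing forward as they close: fully open they stand 13 mm farther back than shut.
Start: joints at [-0.14, 0.313, 0.046, 1.304, 0, 1.431], TCP at [0.575, -0, 0.25] pointing down, gripper open.
Joint ranges: [-2.76, 2.76], [-0.86, 1.69], [-1.03, 1.26], [-2.2, 2.34], [-1.47, 1.5], [-3.14, 3.14]. Speed limits (rad/s): [2.57, 2.57, 3.14, 3.14, 3.14, 3.14].

### API

Orientations are given as [roll, pitch, yaw] about the fixed x, y, z axes, in that order (R = Rz(yaw) Ry(pitch) Rx(roll)).
In Python, from cell import r, cams gives the robot as it stands.
- The arm moves only by the tool apply_moves, never from a script. Its argument "series" is a list of rows, each a list of 7 numbers: the turn, a rotation vector about the tool's x, y, z in rad, then the shift along the tool's x, y, z in units of 50 mm (1.0 is 50 mm), then the finger opening in mm, from 0 to 85.4. A call has 1 to 5 rows; each row shifts and turns the commanded pose from where the row before left it, along the tool's axes as they then stand; what a row does not reach is not made up. A row lasts 1/10 s, in which the tool goes at most 50 mm and 8.59 degrees, less where a joint would pass 70% of its speed; a pose out of reach is approached as far as the arm can. A call is refused whole if a number of a shift passes 1 or a number of a turn 0.15, either way. A call with a gripper value outside its range is refused whole. The fingers move at their own pace and stop on an object; "grip_force" is the grip in N (left out, the last holds). Time passes only in rows, so rows that do not move let the fingers close. It gives the time, the measured TCP pose, the force, the opening and the grip force at its end, in the units of the state.
- r.get_obs(): the state, without advancing time (a new reading comes with each control period).
- cams.get_image(name): name is "scene" or "side" or "wrist"; returns (picture, depth): 480x640x3 uint8, red, green, blue; 480x640 float32, m along the optical axis (not along the pixel's ray), 0 where there is no reading.
- cams.camera_info(name): a dict with "fx", "fy", "cx", "cy" (pixels), "extrinsics" (4x4, takes a point from camera to world coordinates); the wrist camera has in their place "tool_from_camera" (4x4, takes a point from camera to tool coordinates, whose origin is the TCP and whose axes are the flange's). Camera axes: x right, y up, looking along -z (the intrinsics and any distortion apply to the point x, -y, -z); pixel columns grow to the right and rows downward; lengths in m; the calibration is good to about 2 mm. A picture is of the moment at which its call begins: read the wrist's pose just before it. camera_info takes no time and is no camera call.
- r.job_done(): hands the job in; it is judged then, once.
The state is a dict: "time": time; "joint_positions": joint angles; "dq": joint speeds; "effort": joint torques, N m; "tool_pos": TCP position; "eef_rot": TCP orientation; "wrist_force": force on the tool from outside, world axes, zero at the start; "torque": the same for the moment, N m; "width": finger opening in m; "grasp_force": force on a finger pad.
Only numpy, scipy, OpenCV 4.12 (cv2) and the standard library are available. Lean on these libraries where they do the work, as an engineer would, in place of code of your own. Each camera call takes 0.05 s, during which the arm holds its last target. There are 200 camera calls.

### The job

Put the pink fob away in the capped key tin on the hallway turntable: take the forked puller from its slanted stand, hook its fork under the brim of the tin's snug cap and pull straight up until the cap pops off, never touching the cap with the gripper. Set the cap down upright on the cork mat, stand the puller upright on the mat beside it, not touching it, and let go. Then drop the pink fob into the open tin; leave the key and the bell where they are.

Things in the scene. Friction and masses are not known exactly. Their poses are not given: they have to be found in the camera images.
- puller: C-shaped aluminium puller, red handle, 102 x 114 x 114 mm, 240 g, loose. Origin: underside of the fork, midway between the tines, straight under the handle; z up the handle, x the way the fork's open end points. At the start it leans in the stand, handle tilted 25 degrees from vertical to the stand's -x side; it lifts straight up out of it. Stands by itself on its flat fork.
- puller_handle (a point): middle of the puller's red handle, 90 mm above its origin: a slab 14 mm thick along the puller's x, 40 mm wide along y, z 54 to 114 mm. Grip it across the 14 mm, the tool pointing along the puller's -z
- puller_fork (a point): on the puller, 6 mm above its origin: middle of the fork's upper face. Fork plate 6 mm thick; two tines at y = +-45 to +-57 mm (slot 90 wide) reach to x = +30 and are joined by a web at x = -72 to -48. A back leg (x -72 to -64) rises from the web to a top bar at z 44 to 54 mm (x -72 to +9), which leaves 38 mm free above the fork
- puller_foot (a point): point on the puller at its underside, middle of its footprint (x = -21 mm in the puller's frame)
- stand: dark wooden slanted stand for the puller, 140 x 132 mm, about 67 mm tall, fixed; origin on the shelf, 10 mm behind the middle of its base, x the direction the puller's fork points seen from above. Its side cheeks leave the fork 3 mm play each side
- turntable: round wooden turntable, 330 mm across, 12 mm tall, locked (it does not turn); origin under its centre
- tin: blue round key tin fixed at the turntable's centre, 88 mm outside and 76 mm inside diameter, 72 mm tall, inner floor at 6 mm, open top; origin at the centre of its underside (12 mm above the shelf), z up. Four spring balls in its wall (8 mm under the rim) bulge 4 mm inwards and 6 mm outwards and hold the cap
- cap: mushroom-shaped cap plugged in the tin, loose but snug, 140 g. Origin at the centre of its underside, z up. From below: black grooved plug 72 mm wide (z 0 to 20), brass neck 84 wide (z 20 to 36) that sits on the tin's rim, yellow brim 120 wide (z 36 to 44), top 90 wide up to 48. Spring balls hold it with about 11 to 16 N; it pops loose 2 to 6 mm up, then rides free on the fork
- cap_brim (a point): on the cap's axis at the brim's underside, 36 mm above the cap's origin; between it and the tin's rim is a 16 mm gap for the fork. The plug is out of the tin after 20 mm of lift
- mat: cork mat, 320 x 160 x 3 mm, fixed flat on the shelf; origin under its centre, x along its long side
- fob: pink rubber eraser-shaped fob with a white band, 60 x 22 x 16 mm, 30 g, lying flat on the turntable (loose); origin under its centre, x along its length
- fob_center (a point): centre of the fob, 8 mm above its origin
- key: bronze skeleton key, 110 mm long, lying flat (8 mm thick) on the turntable; origin under its middle, x along its shank towards the bit. Leave it alone
- bell: chrome hand bell, 60 mm wide, 45 mm tall, standing on the turntable; origin under its centre. Leave it alone

How it is judged:
By the outcome, as a careful person would: the job done as asked, in the order asked, and still so for the second after the job is handed in, with the robot touching nothing.
It also fails if it takes over 61 s, if anything falls off the work surface, if the arm or the gripper's body presses on something with over 40 N, if the wrist force passes 120 N, or if a joint passes its speed limit or range.

## Working session

There is one attempt and no reset: what is moved stays moved. The work goes in short steps, Python scripts to look and compute and a tool call to move; the robot and the scene stay as the last step left them, time stands still between calls to the robot, and variables do not carry over. Pictures are saved under pics/ and viewed, at most 10 in all, crops included, and the job is handed in when it is done.

Besides the shell and the picture viewer there is one more tool, called as name([rows], argument=value, ...), one row to a line, values as JSON. apply_moves: Moves the arm, as the interface text tells. Its arguments: {"type":"object","properties":{"series":{"type":"array","items":{"type":"array","items":{"type":"number"}}},"grip_force":{"type":"number"}},"required":["series"]}

```bash
ls; mkdir -p pics; python3 - <<'E'
from cell import r,cams
import cv2,numpy as np
np.set_printoptions(precision=4,suppress=True)
o=r.get_obs();print(o)
for n in ["scene","side","wrist"]:
    i,d=cams.get_image(n);cv2.imwrite(f"pics/{n}0.png",i[...,::-1]);np.save(f"{n}0.npy",d)
    print(n,cams.camera_info(n),(d>0).mean())
E
```

```text
pics
{'time': 0.0, 'joint_positions': array([-0.1396,  0.314 ,  0.045 ,  1.3036,  0.    ,  1.4312]), 'dq': array([-0.0014, -0.0011,  0.    ,  0.0001,  0.0001,  0.0012]), 'effort': array([ -0.0029, -48.0629,  29.8531,   0.0195,  -0.0004,  -0.    ]), 'tool_pos': array([0.5745, 0.0001, 0.2491]), 'eef_rot': array([-3.1398, -0.0003,  1.5708]), 'wrist_force': array([0.6055, 0.5877, 0.0933]), 'torque': array([-0.0087,  0.0346, -0.0234]), 'grasp_force': 0.0, 'width': 0.08549065417024639}
scene {'fx': 554.5664892595585, 'fy': 554.5664892595585, 'cx': 319.05585146725736, 'cy': 246.4757517093479, 'extrinsics': array([[-0.3088, -0.7657,  0.5643,  1.1487],
       [ 0.9511, -0.2513,  0.1794,  0.1829],
       [ 0.0044,  0.5921,  0.8059,  0.9034],
       [ 0.    ,  0.    ,  0.    ,  1.    ]])} 0.995947265625
side {'fx': 545.584531043707, 'fy': 545.584531043707, 'cx': 315.02541016044063, 'cy': 234.89366280555163, 'extrinsics': array([[ 0.8023,  0.4302, -0.4138,  0.0859],
       [-0.5966,  0.6001, -0.5329, -0.6162],
       [ 0.0191,  0.6744,  0.7382,  0.999 ],
       [ 0.    ,  0.    ,  0.    ,  1.    ]])} 0.9958561197916667
wrist {'fx': 369.829618808215, 'fy': 369.829618808215, 'cx': 314.9995245027762, 'cy': 237.78568001642302, 'tool_from_camera': array([[-0.0003,  0.9603,  0.279 ,  0.0721],
       [ 1.    ,  0.0005, -0.0008,  0.0003],
       [-0.0009,  0.279 , -0.9603, -0.1225],
       [ 0.    ,  0.    ,  0.    ,  1.    ]])} 0.9960091145833333
```

View pics/scene0.png

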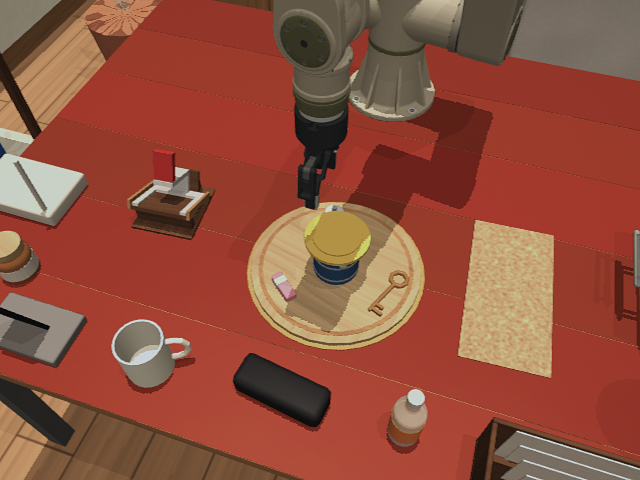

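View pics/side0.png

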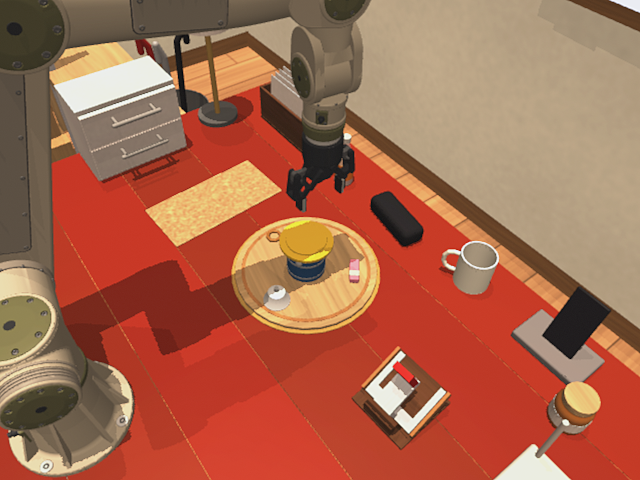

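The scene view shows the stand and puller at (170,200), the capped tin at (337,245), the fob at (284,286), the key at (390,292), the mat at (508,298), and the bell behind the tin at (333,210). In the side view the stand is at (402,395), the cap at (306,240), the fob at (354,270) and the bell at (277,297).

```bash
cat > h.py <<'E'
import numpy as np,cv2
np.set_printoptions(precision=4,suppress=True)
def cloud(d,ci,T):
    v,u=np.mgrid[:d.shape[0],:d.shape[1]]
    P=np.stack([(u-ci['cx'])/ci['fx']*d,-(v-ci['cy'])/ci['fy']*d,-d],-1)
    return P@T[:3,:3].T+T[:3,3]
def rgb(n): return cv2.imread(f"pics/{n}.png")[...,::-1].astype(int)
def rect(P): # centre, size, angle
    return cv2.minAreaRect((P[:,:2]*1000).astype(np.float32))
E
python3 - <<'E'
from cell import r,cams
from h import *
for n in ["scene","side"]:
    I=rgb(n+"0");d=np.load(n+"0.npy");ci=cams.camera_info(n);X=cloud(d,ci,ci['extrinsics'])
    np.save(n+"X.npy",X)
    R,G,B=I[...,0],I[...,1],I[...,2];z=X[...,2];hsv=cv2.cvtColor(I.astype(np.uint8),cv2.COLOR_RGB2HSV)
    H,S,V=[hsv[...,k].astype(int) for k in range(3)]
    box=lambda u0,v0,u1,v1:(lambda m:(m.__setitem__((slice(v0,v1),slice(u0,u1)),True),m)[1])(np.zeros(z.shape,bool))
    st=box(110,140,225,245) if n=="scene" else box(345,340,460,450)
    red=st&(z>.06)&(H<8)&(S>170)&(R>120)
    print(n,"table z",np.median(z[box(100,330,110,340)]) )
    P=X[red];print("handle",len(P),P.min(0),P.max(0),P.mean(0))
    wh=st&(S<60)&(V>130)&(z>.01);P=X[wh];print("alu",len(P),P.min(0),P.max(0),rect(P))
    o=st&(z>.008);P=X[o];print("standall",rect(P),P[:,2].max())
    low=st&(z>.008)&(z<.02);print("low",rect(X[low]))
    tb=box(230,190,440,350) if n=="scene" else box(220,210,390,340)
    cap=tb&(z>.105)&(z<.14)&(H>15)&(H<35)&(S>120);P=X[cap];print("cap",len(P),np.median(P[:,2]),P[:,2].max(),rect(P),cv2.minEnclosingCircle((P[:,:2]*1e3).astype(np.float32)))
    tt=tb&(z>.006)&(z<.02);P=X[tt];print("tt",np.median(P[:,2]),cv2.minEnclosingCircle((P[:,:2]*1e3).astype(np.float32)))
    fb=tb&(z>.014)&(z<.045)&(R-G>60)&(B>100);P=X[fb];print("fob",len(P),P[:,2].max(),rect(P),P.mean(0))
    mt=(box(440,210,570,385) if n=="scene" else box(135,150,290,250))&(H>10)&(H<30)&(abs(z)<.02)&(V>120)
    P=X[mt];print("mat",len(P),np.median(P[:,2]),rect(P))
    if n=="side":
        bl=box(255,280,295,315)&(z>.022)&(S<60);P=X[bl];print("bell",P.min(0),P.max(0))
    else:
        k=box(365,265,415,320)&(H<20)&(S>130)&(z<.03);P=X[k];print("key",rect(P))
for n in["scene","side"]:
    I=cv2.imread(f"pics/{n}0.png");c=I[140:245,110:225] if n=="scene" else I[340:450,345:460]
    cv2.imwrite(f"pics/{n}c.png",cv2.resize(c,(380,380),interpolation=cv2.INTER_CUBIC))
cv2.imwrite("pics/c.png",np.hstack([cv2.imread("pics/scenec.png"),cv2.imread("pics/sidec.png")]))
E
```

```text
scene table z 0.0013382220801316236
handle 618 [ 0.4856 -0.3619  0.0956] [1.1487 0.1829 0.9034] [ 0.5442 -0.3132  0.1657]
alu 792 [ 0.454  -0.4045  0.0164] [1.1487 0.1829 0.9034] ((827.6036376953125, -128.86468505859375), (883.64453125, 143.36460876464844), 34.937782287597656)
standall ((828.8214111328125, -134.72647094726562), (884.063232421875, 177.33804321289062), 33.45293045043945) 0.9033674410882607
low ((517.8009033203125, -338.1834716796875), (143.66664123535156, 131.11239624023438), 4.202168941497803)
cap 2804 0.11128842538515471 0.11776100073276485 ((560.0623168945312, 30.180877685546875), (120.57601165771484, 119.2912826538086), 2.556102991104126) ((560.6488647460938, 30.294986724853516), 61.401527404785156)
tt 0.01337393274894838 ((534.7967529296875, 39.22863006591797), 269.89306640625)
fob 48 0.03160890833641494 ((642.137939453125, -47.24140548706055), (57.46400833129883, 20.303916931152344), 50.98923110961914) [ 0.6529 -0.0344  0.028 ]
mat 12196 0.0036869188226454352 ((504.37445068359375, 347.997802734375), (323.7481384277344, 223.11802673339844), 2.878861904144287)
key 
[... 545 characters left out ...]
3.685546875), (138.78805541992188, 132.3084716796875), 4.213305473327637)
cap 1758 0.11084227608303382 0.1180110182580284 ((562.232421875, 26.887489318847656), (123.27758026123047, 116.69451904296875), 55.632415771484375) ((561.9453125, 26.995548248291016), 62.326507568359375)
tt 0.013138832702215553 ((558.359619140625, 47.599708557128906), 254.84718322753906)
fob 146 0.032360203265002885 ((573.58447265625, 53.81169891357422), (234.42881774902344, 271.9592590332031), 76.47721862792969) [ 0.6391 -0.0371  0.026 ]
mat 6199 0.004004656119855454 ((504.3509826660156, 357.64056396484375), (323.392822265625, 499.6125183105469), 1.980677604675293)
bell [ 0.0859 -0.6162  0.0221] [0.4797 0.0126 0.999 ]
```

View pics/c.png

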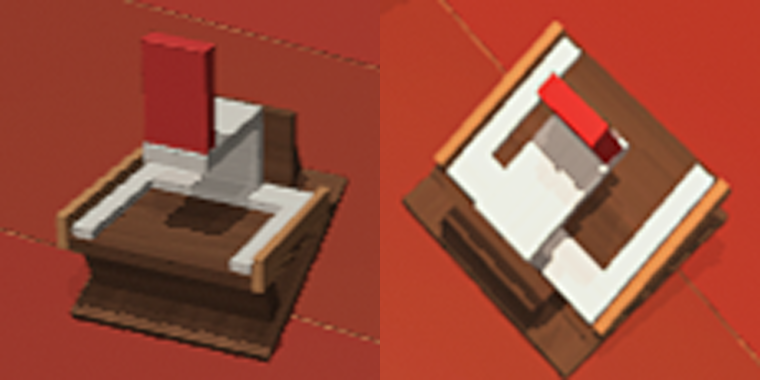

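The crops show the red handle leaning back towards the robot, with the fork in the stand opening to +x. I'll measure the puller in its own tilted axes.

```bash
python3 - <<'E'
from h import *
from scipy.spatial.transform import Rotation as Ro
q=lambda a:np.percentile(a,[1,50,99],axis=0)
for n,b in [("scene",(110,140,225,245)),("side",(345,340,460,450))]:
    I=rgb(n+"0");X=np.load(n+"X.npy");d=np.load(n+"0.npy")
    hsv=cv2.cvtColor(I.astype(np.uint8),cv2.COLOR_RGB2HSV).astype(int);H,S,V=hsv[...,0],hsv[...,1],hsv[...,2]
    s=(slice(b[1],b[3]),slice(b[0],b[2]));P=X[s].reshape(-1,3);H,S,V,d=[a[s].ravel() for a in(H,S,V,d)]
    ok=(d>0)&(np.abs(P[:,2])<.25)
    red=ok&((H<8)|(H>172))&(S>170)&(P[:,2]>.075)
    alu=ok&(S<50)&(V>110)&(P[:,2]>.015)
    # tine/fork plane: brightest alu low
    R=Ro.from_euler('ZY',[4.2,-25],degrees=True).as_matrix()
    A=P[alu]@R; F=A[np.abs(A[:,2]-np.median(A[:,2]))<.004]
    print(n,"red",red.sum(),"\n",q(P[red]@R)); print("alu",len(A),"\n",q(A),"\n fork",len(F),q(F))
    f=P[alu][np.abs(A[:,2]-np.median(A[:,2]))<.004];c=f.mean(0);nv=np.linalg.svd(f-c,full_matrices=False)[2][2];nv*=np.sign(nv[2])
    print("fork normal",nv,"tilt",np.degrees(np.arccos(nv[2])),"az",np.degrees(np.arctan2(-nv[1],-nv[0])))
    print("fork rect in plane",rect(F))
# other things
for n,b in [("scene",(230,190,440,350)),("side",(220,210,390,340))]:
    I=rgb(n+"0");X=np.load(n+"X.npy");d=np.load(n+"0.npy");s=(slice(b[1],b[3]),slice(b[0],b[2]))
    I=I[s].reshape(-1,3);P=X[s].reshape(-1,3);ok=d[s].ravel()>0;z=P[:,2];near=np.hypot(P[:,0]-.561,P[:,1]-.029)<.163
    f=ok&near&(z>.018)&(z<.04)&(P[:,0]>.6)&(P[:,1]<0.01);print(n,"fob",f.sum(),rect(P[f]),z[f].max())
    for zz in (.108,.112):
        c=ok&(abs(z-zz)<.0022)&near;print("cap",zz,rect(P[c])[:2],cv2.minEnclosingCircle((P[c][:,:2]*1e3).astype(np.float32)))
    bl=ok&near&(z>.02)&(z<.065)&(np.hypot(P[:,0]-.561,P[:,1]-.029)>.065)&(P[:,0]<.54);print("bell",rect(P[bl]),z[bl].max())
    I=rgb(n+"0");z=X[...,2];HH=cv2.cvtColor(I.astype(np.uint8),cv2.COLOR_RGB2HSV)[...,0]
    m=((HH>10)&(HH<32)&(abs(z)<.012)&(X[...,0]>.3)&(X[...,0]<.7)&(X[...,1]>.22)&(X[...,1]<.5)).astype(np.uint8)
    m=cv2.morphologyEx(m,cv2.MORPH_OPEN,np.ones((5,5)));print("mat",rect(X[m>0]))
E
```

```text
scene red 643 
 [[ 0.4807 -0.397  -0.1225]
 [ 0.4929 -0.3749 -0.09  ]
 [ 0.4974 -0.3561 -0.0639]]
alu 885 
 [[ 0.4156 -0.4363 -0.1789]
 [ 0.4378 -0.371  -0.1721]
 [ 0.5174 -0.3233 -0.1153]] 
 fork 500 [[ 0.4156 -0.4363 -0.1759]
 [ 0.4376 -0.3807 -0.1729]
 [ 0.518  -0.3227 -0.1689]]
fork normal [-0.4177 -0.031   0.9081] tilt 24.7589880326858 az 4.241858698355182
fork rect in plane ((466.4703369140625, -379.72589111328125), (107.7022476196289, 116.92868041992188), 0.5979862213134766)
side red 236 
 [[ 0.4819 -0.4007 -0.1201]
 [ 0.4879 -0.3855 -0.0674]
 [ 0.4953 -0.3623 -0.063 ]]
alu 1900 
 [[ 0.4166 -0.437  -0.1807]
 [ 0.4464 -0.3868 -0.1719]
 [ 0.5157 -0.3225 -0.1226]] 
 fork 741 [[ 0.4175 -0.4372 -0.1759]
 [ 0.445  -0.4121 -0.1739]
 [ 0.5164 -0.3237 -0.17  ]]
fork normal [-0.4205 -0.033   0.9067] tilt 24.946910609522938 az 4.481698055341619
fork rect in plane ((466.8272399902344, -380.572998046875), (114.6626968383789, 102.80078887939453), 89.83148193359375)
scene fob 385 ((646.7335205078125, -54.261634826660156), (101.72923278808594, 81.21247863769531), 32.24652099609375) 0.03291948
[... 527 characters left out ...]
156), 3.0695438385009766)
side fob 231 ((648.5386352539062, -39.48977279663086), (87.91133117675781, 62.92375946044922), 78.68596649169922) 0.03289571659261936
cap 0.108 ((561.9962158203125, 27.111732482910156), (120.16283416748047, 116.7038803100586)) ((561.2817993164062, 26.6317195892334), 60.962615966796875)
cap 0.112 ((561.4126586914062, 26.242176055908203), (116.63827514648438, 114.72030639648438)) ((560.9472045898438, 24.86126708984375), 59.98299789428711)
bell ((499.2602844238281, 52.84528350830078), (211.18667602539062, 52.48984909057617), 55.425941467285156) 0.05927185011910341
mat ((505.25286865234375, 357.1504211425781), (322.5709228515625, 169.92906188964844), 3.6144511699676514)
```

```bash
cat >> h.py <<'E'
from scipy.spatial.transform import Rotation as Ro
def toolR(yaw,tilt=0): # tool x=puller y, tool y=puller x, tool z=-puller z ; puller yaw/lean back in deg
    R=Ro.from_euler('ZY',[yaw,-tilt],degrees=True).as_matrix()
    return np.stack([R[:,1],R[:,0],-R[:,2]],1)
def plan(p0,R0,p1,R1,n,w):
    rv=Ro.from_matrix(R0.T@R1).as_rotvec()/n;R=R0.copy()
    for k in range(n):
        s=R.T@(p1-p0)/n/.05
        print([*[round(float(x),3) for x in [*rv,*s]],w]); R=R@Ro.from_rotvec(rv).as_matrix()
def now():
    from cell import r
    o=r.get_obs();return o,np.array(o['tool_pos']),Ro.from_euler('xyz',o['eef_rot']).as_matrix()
E
python3 - <<'E'
from h import *
o,p,R=now()
Rg=toolR(4.2,25);m=np.array([.506,-.344,.126])
plan(np.array([.575,0,.25]),toolR(0),m-.085*Rg[:,2],Rg,9,85)
E
```

```text
[-0.048, 0.002, -0.008, -0.77, -0.233, 0.104, 85]
[-0.048, 0.002, -0.008, -0.769, -0.244, 0.091, 85]
[-0.048, 0.002, -0.008, -0.767, -0.254, 0.078, 85]
[-0.048, 0.002, -0.008, -0.765, -0.264, 0.064, 85]
[-0.048, 0.002, -0.008, -0.763, -0.273, 0.05, 85]
[-0.048, 0.002, -0.008, -0.761, -0.281, 0.035, 85]
[-0.048, 0.002, -0.008, -0.758, -0.288, 0.02, 85]
[-0.048, 0.002, -0.008, -0.756, -0.295, 0.004, 85]
[-0.048, 0.002, -0.008, -0.754, -0.301, -0.011, 85]
```

apply_moves([
  [-0.048, 0.002, -0.008, -0.77, -0.233, 0.104, 85],
  [-0.048, 0.002, -0.008, -0.769, -0.244, 0.091, 85],
  [-0.048, 0.002, -0.008, -0.767, -0.254, 0.078, 85],
  [-0.048, 0.002, -0.008, -0.765, -0.264, 0.064, 85],
  [-0.048, 0.002, -0.008, -0.763, -0.273, 0.05, 85],
])

```text
time: 0.65
tool_pos: [0.516, -0.1937, 0.2237]
eef_rot: [2.899, -0.005, 1.612]
wrist_force: [0.5, -0.4, -0.5]
width: 0.0847
grasp_force: 0.0
```

apply_moves([
  [-0.048, 0.002, -0.008, -0.761, -0.281, 0.035, 85],
  [-0.048, 0.002, -0.008, -0.758, -0.288, 0.02, 85],
  [-0.048, 0.002, -0.008, -0.756, -0.295, 0.004, 85],
  [-0.048, 0.002, -0.008, -0.754, -0.301, -0.011, 85],
  [0, 0, 0, 0, 0, 0, 85],
])

```text
time: 1.15
tool_pos: [0.4675, -0.3512, 0.2015]
eef_rot: [2.71, -0.002, 1.637]
wrist_force: [-0.2, 0.8, -1.2]
width: 0.085
grasp_force: 0.0
```

apply_moves([
  [0, 0, 0, 0, 0, 0, 85],
  [0, 0, 0, 0, 0, 0, 85],
])

```text
time: 1.35
tool_pos: [0.4702, -0.3458, 0.2028]
eef_rot: [2.71, -0.003, 1.645]
wrist_force: [0.0, 0.4, 0.3]
width: 0.085
grasp_force: 0.0
```

```bash
python3 - <<'E'
from h import *
from cell import cams
o,p,R=now()
i,d=cams.get_image("wrist");cv2.imwrite("pics/w1.png",i[...,::-1]);ci=cams.camera_info("wrist")
T=ci['tool_from_camera'];X=cloud(d,ci,T) # tool frame
Rg=toolR(4.2,25);print(o['time'],p,R.T@Rg,o['joint_positions'])
hsv=cv2.cvtColor(i,cv2.COLOR_RGB2HSV).astype(int);W=X@R.T+p
m=(d>.02)&((hsv[...,0]<8)|(hsv[...,0]>172))&(hsv[...,1]>150)&(W[...,2]>.08)&(W[...,1]<-.25)&(W[...,1]>-.45)&(W[...,0]<.56)&(W[...,0]>.42)&(X[...,2]<.17)
P=X[m];print(m.sum(),np.percentile(P,[1,50,99],axis=0))
t=P[P[:,2]<np.percentile(P[:,2],3)+.006];print("top",len(t),rect(t),np.median(t[:,2]))
plan(p,R,np.array([.506,-.344,.126])-.085*Rg[:,2],Rg,1,85)
E
```

```text
1.35 [ 0.4702 -0.3458  0.2028] [[ 1.      0.0005 -0.0031]
 [-0.0005  1.      0.0045]
 [ 0.0031 -0.0045  1.    ]] [-0.9495  0.1491 -0.3592  0.8296  0.3671  0.5912]
2683 [[-0.0178 -0.046  -0.064 ]
 [ 0.0094  0.0007  0.0646]
 [ 0.0213  0.0548  0.1162]]
top 212 ((14.823723793029785, -2.1206512451171875), (8.906866073608398, 52.603271484375), 0.060586780309677124) -0.05813425011289042
[-0.004, -0.003, -0.0, -0.017, 0.0, -0.004, 85]
```

View pics/w1.png

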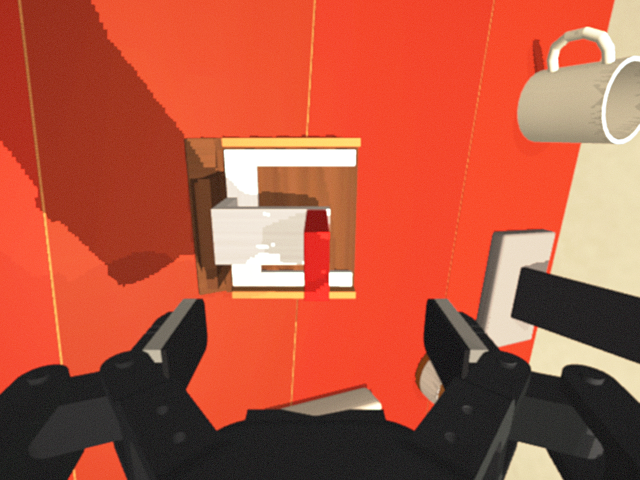

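The wrist view shows the handle's top at (316,265–300), centred between the fingers (about 1 mm off). I'll advance and grip.

apply_moves([
  [-0.002, -0.002, 0, 0, 0, 0.45, 85],
  [0, 0, 0, 0.02, 0, 0.45, 85],
  [0, 0, 0, 0, 0, 0.4, 85],
  [0, 0, 0, 0, 0, 0.4, 85],
  [0, 0, 0, 0, 0, 0, 60],
], grip_force=80)

```text
time: 1.9
tool_pos: [0.506, -0.3398, 0.1235]
eef_rot: [2.71, -0.004, 1.647]
wrist_force: [-0.6, 0.2, 0.1]
width: 0.0729
grasp_force: 0.0
```

apply_moves([
  [0, 0, 0, 0, 0, 0, 20],
  [0, 0, 0, 0, 0, 0, 5],
  [0, 0, 0, 0, 0, 0, 5],
  [0, 0, 0, 0, 0, 0, 5],
  [0, 0, 0, 0, 0, 0, 5],
])

```text
time: 2.4
tool_pos: [0.5059, -0.3436, 0.1271]
eef_rot: [2.706, 0.001, 1.643]
wrist_force: [-2.0, 0.8, 5.3]
width: 0.0132
grasp_force: 78.8
```

apply_moves([
  [0, 0, 0, 0, 0, 0, 5],
  [0, 0, 0, 0, 0, 0, 5],
])

```text
time: 2.6
tool_pos: [0.5059, -0.3437, 0.1272]
eef_rot: [2.706, 0.001, 1.643]
wrist_force: [-2.1, 0.7, 6.2]
width: 0.013
grasp_force: 78.9
```

apply_moves([
  [0, 0, 0, 0, 0.085, -0.181, 5],
  [0, 0, 0, 0, 0.17, -0.363, 5],
  [0, 0, 0, 0, 0.17, -0.363, 5],
  [0, 0, 0, 0, 0.17, -0.363, 5],
  [0, 0, 0, 0, 0.17, -0.363, 5],
])

```text
time: 3.1
tool_pos: [0.5053, -0.3426, 0.2164]
eef_rot: [2.709, -0.001, 1.643]
wrist_force: [-0.4, 0.2, -2.9]
width: 0.0129
grasp_force: 78.3
```

apply_moves([
  [0, 0, 0, 0, 0.17, -0.363, 5],
  [0, 0, 0, 0, 0, 0, 5],
  [0, 0, 0, 0, 0, 0, 5],
])

```text
time: 3.4
tool_pos: [0.5057, -0.3429, 0.2357]
eef_rot: [2.708, -0.0, 1.643]
wrist_force: [-1.3, 0.9, -3.1]
width: 0.0129
grasp_force: 78.5
```

```bash
python3 - <<'E'
from h import *
o,p,R=now();print(o['time'],p,o['wrist_force'],o['width'])
# upright, in front of tin at (0.561,0.029): puller origin x=0.44, z high
plan(p,R,np.array([.45,.029,.215]),toolR(0),10,5)
E
```

```text
3.4 [ 0.5057 -0.3429  0.2357] [-1.2718  0.8675 -3.1141] 0.01291073092870409
[0.043, -0.002, 0.007, 0.75, -0.069, 0.014, 5]
[0.043, -0.002, 0.007, 0.749, -0.074, 0.016, 5]
[0.043, -0.002, 0.007, 0.749, -0.079, 0.018, 5]
[0.043, -0.002, 0.007, 0.748, -0.083, 0.02, 5]
[0.043, -0.002, 0.007, 0.748, -0.088, 0.023, 5]
[0.043, -0.002, 0.007, 0.747, -0.092, 0.025, 5]
[0.043, -0.002, 0.007, 0.747, -0.096, 0.028, 5]
[0.043, -0.002, 0.007, 0.746, -0.1, 0.031, 5]
[0.043, -0.002, 0.007, 0.745, -0.104, 0.034, 5]
[0.043, -0.002, 0.007, 0.745, -0.108, 0.038, 5]
```

apply_moves([
  [0.043, -0.002, 0.007, 0.75, -0.069, 0.014, 5],
  [0.043, -0.002, 0.007, 0.75, -0.074, 0.016, 5],
  [0.043, -0.002, 0.007, 0.75, -0.079, 0.018, 5],
  [0.043, -0.002, 0.007, 0.748, -0.083, 0.02, 5],
  [0.043, -0.002, 0.007, 0.748, -0.088, 0.023, 5],
])

```text
time: 3.9
tool_pos: [0.4767, -0.1552, 0.2236]
eef_rot: [2.926, -0.004, 1.606]
wrist_force: [0.6, 0.0, -2.6]
width: 0.0133
grasp_force: 78.2
```

apply_moves([
  [0.043, -0.002, 0.007, 0.747, -0.092, 0.025, 5],
  [0.043, -0.002, 0.007, 0.747, -0.096, 0.028, 5],
  [0.043, -0.002, 0.007, 0.746, -0.1, 0.031, 5],
  [0.043, -0.002, 0.007, 0.745, -0.104, 0.034, 5],
  [0.043, -0.002, 0.007, 0.745, -0.108, 0.038, 5],
])

```text
time: 4.4
tool_pos: [0.449, 0.0305, 0.2131]
eef_rot: [3.141, 0.004, 1.571]
wrist_force: [0.8, 0.4, -2.6]
width: 0.0134
grasp_force: 78.2
```

apply_moves([
  [0, 0, 0, 0, 0, 0, 5],
  [0, 0, 0, 0, 0, 0, 5],
  [0, 0, 0, 0, 0, 0, 5],
])

```text
time: 4.7
tool_pos: [0.45, 0.0285, 0.2137]
eef_rot: [3.138, 0.004, 1.571]
wrist_force: [0.1, -0.4, -2.6]
width: 0.0133
grasp_force: 78.4
```

```bash
python3 - <<'E'
from h import *
from cell import cams
o,p,R=now();print(o['time'],p,o['eef_rot'],o['width'],o['joint_positions'])
for n in ["scene","side","wrist"]:
    i,d=cams.get_image(n);cv2.imwrite(f"pics/{n}2.png",i[...,::-1]);np.save(n+"2.npy",d)
S=[cv2.imread(f"pics/{n}2.png") for n in["scene","side","wrist"]]
cv2.imwrite("pics/m2.png",np.hstack([cv2.resize(S[0][120:360,200:460],(400,370)),cv2.resize(S[1][100:340,190:450],(400,370))]))
E
```

```text
4.7 [0.45   0.0285 0.2137] [3.1382 0.0041 1.571 ] 0.013282808716151957 [-0.1129  0.0871 -0.3273  1.1525 -0.0037  1.4577]
```

View pics/m2.png

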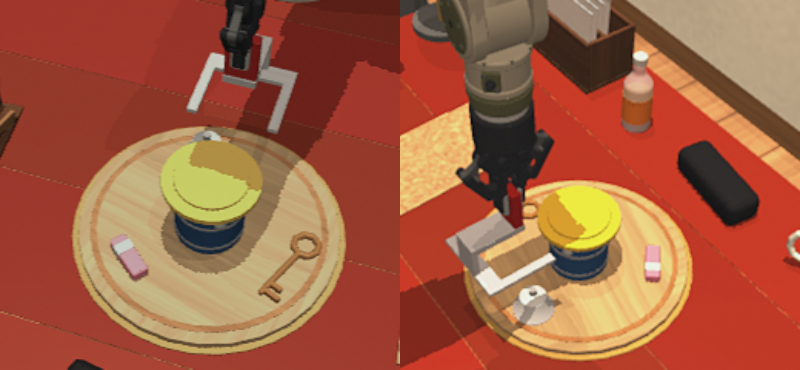

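View pics/wrist2.png

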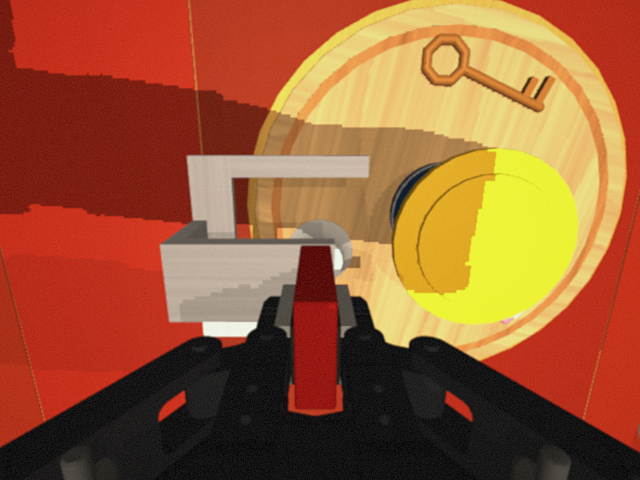

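The views show the puller upright in the gripper, fork opening towards the tin and above the bell. In the wrist view a tine is at (300,167) and the cap at (485,235). Next I'll measure the fork relative to the cap within each view.

```bash
python3 - <<'E'
from h import *
from cell import cams
o,p,R=now()
q=lambda a:np.percentile(a,[1,50,99],axis=0)
for n in ["scene","side","wrist"]:
    I=rgb(n+"2");d=np.load(n+"2.npy");ci=cams.camera_info(n)
    if n=="wrist":
        T=np.eye(4);T[:3,:3]=R;T[:3,3]=p;T=T@ci['tool_from_camera']
    else:T=ci['extrinsics']
    X=cloud(d,ci,T);hsv=cv2.cvtColor(I.astype(np.uint8),cv2.COLOR_RGB2HSV).astype(int);H,S,V=hsv[...,0],hsv[...,1],hsv[...,2];z=X[...,2]
    f=(d>.05)&(S<70)&(V>90)&(z>.10)&(z<.15)&(X[...,0]<.5)&(X[...,0]>.36)&(abs(X[...,1]-.03)<.08)
    P=X[f];c=P.mean(0)
    print(n,"fork",len(P),q(P)[:, 2],rect(P))
    hist=np.histogram(P[:,2],bins=np.arange(.10,.15,.004));print(hist[0])
    zt=np.median(P[:,2]);F=P[abs(P[:,2]-zt)<.006]
    for _ in range(3):
        A=np.c_[F[:,:2]-[.45,.03],np.ones(len(F))];k=np.linalg.lstsq(A,F[:,2],rcond=None)[0];F=F[abs(A@k-F[:,2])<.003]
    print(" plane slopes,z at origin",k,"rect",rect(F))
    cp=(d>.05)&(abs(z-.11)<.008)&(H>15)&(H<35)&(S>120)&(np.hypot(X[...,0]-.561,X[...,1]-.03)<.075)
    C=X[cp];print(" cap",np.median(C[:,2]),q(C)[:,0],q(C)[:,1],cv2.minEnclosingCircle((C[:,:2]*1e3).astype(np.float32)))
    m=cp.astype(np.uint8)*255
    ct=max(cv2.findContours(m,0,1)[0],key=cv2.contourArea)[:,0];B=X[ct[:,1],ct[:,0]]
    # algebraic circle fit of brim outline
    A=np.c_[2*B[:,:2],np.ones(len(B))];s=np.linalg.lstsq(A,(B[:,:2]**2).sum(1),rcond=None)[0];print(" circ",s[:2],np.sqrt(s[2]+s[0]**2+s[1]**2))
E
```

```text
scene fork 752 [0.1219 0.127  0.1377] ((428.1610107421875, 30.475341796875), (104.73164367675781, 114.16468811035156), 0.03717314079403877)
[  0   0   0   0   2  40 513 182   5   4   3   3]
 plane slopes,z at origin [ 0.0024 -0.0028  0.1271] rect ((428.1610107421875, 30.475341796875), (104.73164367675781, 114.16468811035156), 0.03717314079403877)
 cap 0.11119609843688005 [0.5052 0.5659 0.618 ] [-0.0252  0.0319  0.0867] ((560.141845703125, 29.50775718688965), 61.47987365722656)
 circ [0.5604 0.0303] 0.0591333664300238
side fork 634 [0.1215 0.1271 0.147 ] ((429.61895751953125, 25.81210708618164), (116.06713104248047, 103.1180419921875), 89.85042572021484)
[  0   0   0   0   2  55 370 142  17  12  14  18]
 plane slopes,z at origin [-0.0025 -0.0059  0.1265] rect ((429.61895751953125, 25.81210708618164), (116.06713104248047, 103.1180419921875), 89.85042572021484)
 cap 0.11058876106841287 [0.5038 0.5573 0.6172] [-0.0309  0.0214  0.0828] ((562.1024780273438, 26.174501419067383), 62.886390686035156)
 circ [0.5614 0.0264] 0.059002992935085076
wrist fork 7078 [0.1228 0.1252 0.1389] ((429.9592590332031, 29.277406692504883), (114.3829345703125, 102.1885757446289), 89.8837661743164)
[   0    0    0    0   10  366 6561   21   30   22   28   28]
 plane slopes,z at origin [ 0.0064 -0.0032  0.1255] rect ((429.9592590332031, 29.277406692504883), (114.3829345703125, 102.1885757446289), 89.8837661743164)
 cap 0.1101231272088597 [0.505  0.5594 0.6171] [-0.0253  0.035   0.0861] ((561.879638671875, 29.703536987304688), 60.45344161987305)
 circ [0.5614 0.0298] 0.05939757491901887
```

apply_moves([
  [0, 0, 0, 0, 0, 0.31, 5],
  [0, 0, 0, 0.006, 0, 0.31, 5],
  [0, 0, 0, 0, 0, 0, 5],
  [0, 0, 0, 0, 0.2, 0, 5],
  [0, 0, 0, 0, 0.3, 0, 5],
])

```text
time: 5.35
tool_pos: [0.4763, 0.0286, 0.1847]
eef_rot: [3.136, 0.004, 1.57]
wrist_force: [0.6, -0.6, -3.6]
width: 0.0127
grasp_force: 78.5
```

apply_moves([
  [0, 0, 0, 0, 0.3, 0, 5],
  [0, 0, 0, 0, 0.3, 0, 5],
  [0, 0, 0, 0, 0.3, 0, 5],
  [0, 0, 0, 0, 0, 0, 5],
])

```text
time: 5.75
tool_pos: [0.5238, 0.0285, 0.1849]
eef_rot: [3.133, 0.004, 1.571]
wrist_force: [-0.0, 0.2, -2.5]
width: 0.0132
grasp_force: 78.6
```

apply_moves([
  [0, 0, 0, 0, 0.3, 0, 5],
  [0, 0, 0, 0, 0.3, 0, 5],
  [0, 0, 0, 0, 0.2, 0, 5],
  [0, 0, 0, 0, 0, 0, 5],
  [0, 0, 0, 0, 0, 0, 5],
])

```text
time: 6.25
tool_pos: [0.56, 0.0291, 0.184]
eef_rot: [3.138, 0.004, 1.571]
wrist_force: [-0.2, 0.5, -3.2]
width: 0.0128
grasp_force: 78.9
```

```bash
python3 - <<'E'
from h import *
from cell import cams
o,p,R=now();print(o['time'],p,o['eef_rot'],o['width'],o['wrist_force'],o['torque'])
S=[]
for n in ["scene","side"]:
    i,d=cams.get_image(n);S.append(i[...,::-1])
cv2.imwrite("pics/m3.png",np.hstack([cv2.resize(S[0][180:300,270:410],(400,343),interpolation=2),cv2.resize(S[1][170:300,235:375],(400,343),interpolation=2)]))
E
```

```text
6.25 [0.56   0.0291 0.184 ] [3.138  0.0039 1.5713] 0.012794419585864289 [-0.1972  0.5028 -3.206 ] [-0.013  -0.0116  0.0277]
```

View pics/m3.png

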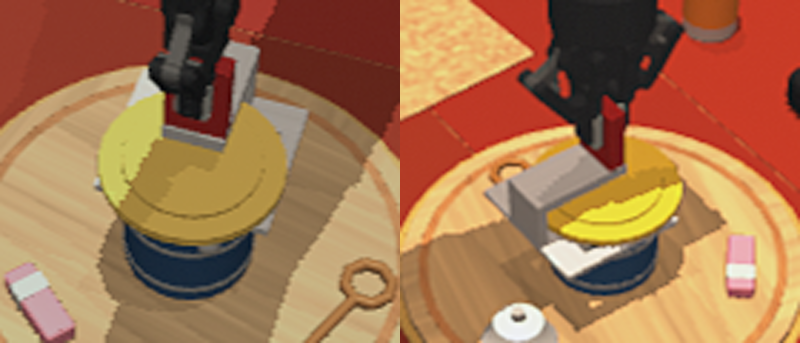

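The fork is under the brim on both sides, at crop (95,185)–(275,230) in the scene view and (580,260) in the side view, with no contact force. Now I'll pull up slowly.

apply_moves([
  [0, 0, 0, 0, 0.01, -0.06, 5],
  [0, 0, 0, 0, 0, -0.06, 5],
  [0, 0, 0, 0, 0, -0.04, 5],
  [0, 0, 0, 0, 0, -0.04, 5],
  [0, 0, 0, 0, 0, -0.04, 5],
])

```text
time: 6.85
tool_pos: [0.5605, 0.0292, 0.196]
eef_rot: [3.138, 0.004, 1.571]
wrist_force: [-1.0, 0.0, -7.2]
width: 0.0129
grasp_force: 79.6
```

apply_moves([
  [0, 0, 0, 0, 0, -0.04, 5],
  [0, 0, 0, 0, 0, -0.04, 5],
  [0, 0, 0, 0, 0, -0.04, 5],
  [0, 0, 0, 0, 0, -0.04, 5],
  [0, 0, 0, 0, 0, -0.04, 5],
])

```text
time: 7.35
tool_pos: [0.5614, 0.0292, 0.2069]
eef_rot: [3.136, 0.004, 1.571]
wrist_force: [-0.8, 0.2, -4.8]
width: 0.0135
grasp_force: 80.0
```

apply_moves([
  [0, 0, 0, 0, 0, -0.1, 5],
  [0, 0, 0, 0, 0, -0.1, 5],
  [0, 0, 0, 0, 0, -0.1, 5],
  [0, 0, 0, 0, 0, 0, 5],
])

```text
time: 7.75
tool_pos: [0.5614, 0.0293, 0.2221]
eef_rot: [3.135, 0.004, 1.571]
wrist_force: [-0.0, 0.3, -3.9]
width: 0.0132
grasp_force: 80.2
```

apply_moves([
  [0, 0, 0, 0, 0, -0.2, 5],
  [0, 0, 0, 0, 0, -0.2, 5],
  [0, 0, 0, 0, 0, -0.2, 5],
  [0, 0, 0, 0, 0, -0.1, 5],
  [0, 0, 0, 0, 0, 0, 5],
])

```text
time: 8.25
tool_pos: [0.5614, 0.0294, 0.2574]
eef_rot: [3.135, 0.004, 1.571]
wrist_force: [-0.4, -0.4, -4.4]
width: 0.013
grasp_force: 80.1
```

```bash
python3 - <<'E'
from h import *
from cell import cams
o,p,R=now();print(o['time'],p,o['eef_rot'],o['width'],o['wrist_force'],o['torque'])
S=[]
for n in ["scene","side"]:
    i,d=cams.get_image(n);S.append(i[...,::-1]);np.save(n+"4.npy",d);cv2.imwrite(f"pics/{n}4.png",i[...,::-1])
    ci=cams.camera_info(n);X=cloud(d,ci,ci['extrinsics']);hsv=cv2.cvtColor(i,cv2.COLOR_RGB2HSV).astype(int);H,Sa=hsv[...,0],hsv[...,1]
    cp=(d>.05)&(X[...,2]>.14)&(X[...,2]<.25)&(H>15)&(H<35)&(Sa>120)&(np.hypot(X[...,0]-.561,X[...,1]-.03)<.085)
    C=X[cp];print(n,"cap",len(C),np.percentile(C,[1,50,99],axis=0),cv2.minEnclosingCircle((C[:,:2]*1e3).astype(np.float32)))
cv2.imwrite("pics/m4.png",np.hstack([cv2.resize(S[0][130:300,260:420],(400,425),interpolation=2),cv2.resize(S[1][140:310,225:385],(400,425),interpolation=2)]))
plan(p,R,np.array([.585,.355,.255]),toolR(3.2),10,5)
E
```

```text
8.25 [0.5614 0.0294 0.2574] [3.1349 0.0042 1.5715] 0.01298311147223495 [-0.4424 -0.4181 -4.409 ] [ 0.0256 -0.1257  0.0863]
scene cap 2611 [[ 0.5124 -0.0252  0.1726]
 [ 0.5741  0.0361  0.181 ]
 [ 0.6181  0.087   0.1856]] ((560.7300415039062, 30.599435806274414), 60.969966888427734)
side cap 1211 [[ 0.5027 -0.0317  0.1707]
 [ 0.5582  0.0032  0.1797]
 [ 0.6155  0.0572  0.2007]] ((557.074462890625, 24.58058738708496), 63.61221694946289)
[0.001, 0.0, -0.006, 0.651, 0.048, 0.002, 5]
[0.001, 0.0, -0.006, 0.651, 0.051, 0.003, 5]
[0.001, 0.0, -0.006, 0.651, 0.055, 0.003, 5]
[0.001, 0.0, -0.006, 0.65, 0.059, 0.003, 5]
[0.001, 0.0, -0.006, 0.65, 0.062, 0.003, 5]
[0.001, 0.0, -0.006, 0.65, 0.066, 0.004, 5]
[0.001, 0.0, -0.006, 0.649, 0.069, 0.004, 5]
[0.001, 0.0, -0.006, 0.649, 0.073, 0.004, 5]
[0.001, 0.0, -0.006, 0.648, 0.076, 0.004, 5]
[0.001, 0.0, -0.006, 0.648, 0.08, 0.005, 5]
```

View pics/m4.png

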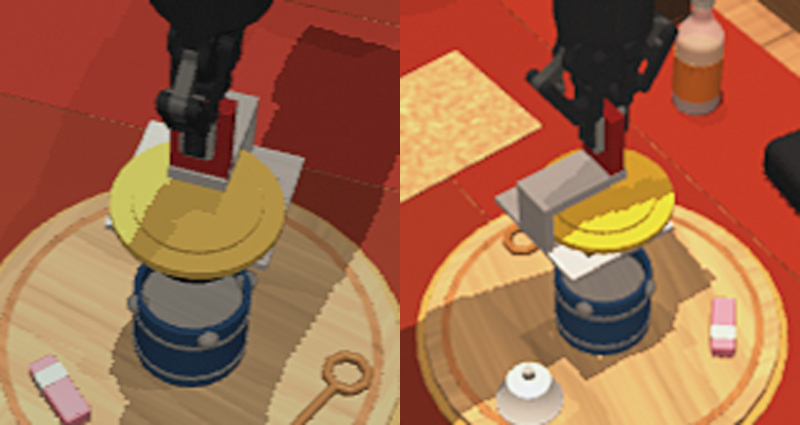

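The cap rides level on the fork and the tin below is open. I'll carry it to the mat with gentle ramps.

apply_moves([
  [0, 0, -0.004, 0.2, 0.02, 0, 5],
  [0, 0, -0.004, 0.4, 0.04, 0, 5],
  [0, 0, -0.004, 0.6, 0.06, 0, 5],
  [0, 0, -0.004, 0.7, 0.07, 0, 5],
  [0, 0, -0.004, 0.7, 0.07, 0, 5],
])

```text
time: 8.85
tool_pos: [0.572, 0.1613, 0.255]
eef_rot: [3.138, 0.004, 1.591]
wrist_force: [0.4, 0.3, -4.3]
width: 0.0131
grasp_force: 80.1
```

apply_moves([
  [0, 0, -0.004, 0.7, 0.07, 0, 5],
  [0, 0, -0.004, 0.7, 0.07, 0, 5],
  [0, 0, -0.004, 0.7, 0.07, 0, 5],
  [0, 0, -0.004, 0.6, 0.06, 0, 5],
  [0, 0, -0.004, 0.5, 0.05, 0, 5],
])

```text
time: 9.35
tool_pos: [0.583, 0.3226, 0.2539]
eef_rot: [3.139, 0.004, 1.613]
wrist_force: [-0.0, 0.4, -4.5]
width: 0.013
grasp_force: 80.1
```

apply_moves([
  [0, 0, -0.005, 0.4, 0.04, 0, 5],
  [0, 0, -0.005, 0.2, 0.03, 0, 5],
  [0, 0, -0.005, 0.2, 0.02, 0, 5],
  [0, 0, 0, 0, 0, 0, 5],
  [0, 0, 0, 0, 0, 0, 5],
])

```text
time: 9.85
tool_pos: [0.5865, 0.3596, 0.2546]
eef_rot: [3.138, 0.005, 1.626]
wrist_force: [-0.1, -0.6, -4.1]
width: 0.0132
grasp_force: 80.1
```

```bash
python3 - <<'E'
from h import *
from cell import cams
o,p,R=now();print(o['time'],p,o['eef_rot'],o['width'],o['wrist_force'],o['joint_positions'])
for n in ["scene","side"]:
    i,d=cams.get_image(n);cv2.imwrite(f"pics/{n}5.png",i[...,::-1])
    ci=cams.camera_info(n);X=cloud(d,ci,ci['extrinsics']);hsv=cv2.cvtColor(i,cv2.COLOR_RGB2HSV).astype(int);H,S,V=[hsv[...,k] for k in range(3)]
    z=X[...,2];near=(d>.05)&(np.hypot(X[...,0]-p[0],X[...,1]-p[1])<.12)
    C=X[near&(z>.14)&(z<.22)&(H>15)&(H<35)&(S>120)];print(n,"cap",len(C),np.percentile(C,[1,50,99],axis=0),cv2.minEnclosingCircle((C[:,:2]*1e3).astype(np.float32)))
    F=X[near&(S<70)&(V>90)&(z>.155)&(z<.18)];print("fork",len(F),np.median(F[:,2]),rect(F))
E
```

```text
9.85 [0.5865 0.3596 0.2546] [3.138  0.0049 1.6261] 0.01316519978291687 [-0.1469 -0.564  -4.0574] [ 0.4359  0.5467  0.4129  1.4355 -0.0059  1.9514]
scene cap 3300 [[0.5357 0.3027 0.1695]
 [0.5997 0.3532 0.178 ]
 [0.6436 0.4156 0.1824]] ((585.425537109375, 357.32611083984375), 62.16596221923828)
fork 382 0.1676627270001358 ((566.091064453125, 359.39617919921875), (105.15850830078125, 115.15706634521484), 2.2061047554016113)
side cap 902 [[0.5298 0.2972 0.1683]
 [0.583  0.334  0.1783]
 [0.6395 0.3871 0.1853]] ((582.677734375, 354.52874755859375), 62.809024810791016)
fork 260 0.16745040782979442 ((563.9580688476562, 357.2181091308594), (101.57456970214844, 117.4428482055664), 4.340197563171387)
```

apply_moves([
  [0, 0, 0, 0, 0, 0.3, 5],
  [0, 0, 0, 0, 0, 0.6, 5],
  [0, 0, 0, 0, 0, 0.6, 5],
  [0, 0, 0, 0, 0, 0.5, 5],
  [0, 0, 0, 0, 0, 0.3, 5],
])

```text
time: 10.45
tool_pos: [0.5861, 0.358, 0.1375]
eef_rot: [3.14, 0.006, 1.625]
wrist_force: [-0.7, -0.3, -4.1]
width: 0.0133
grasp_force: 80.1
```

apply_moves([
  [0, 0, 0, 0, 0, 0.08, 5],
  [0, 0, 0, 0, 0, 0.06, 5],
  [0, 0, 0, 0, 0, 0.06, 5],
  [0, 0, 0, 0, 0, 0.06, 5],
  [0, 0, 0, 0, 0, 0.06, 5],
])

```text
time: 10.95
tool_pos: [0.5876, 0.3599, 0.1248]
eef_rot: [3.136, 0.003, 1.626]
wrist_force: [0.1, 0.1, -3.0]
width: 0.0135
grasp_force: 80.3
```

apply_moves([
  [0, 0, 0, 0, 0, 0.06, 5],
  [0, 0, 0, 0, 0, 0.06, 5],
  [0, 0, 0, 0, 0, 0.06, 5],
  [0, 0, 0, 0, 0, 0, 5],
  [0, 0, 0, 0, 0, 0, 5],
])

```text
time: 11.45
tool_pos: [0.5871, 0.3596, 0.1147]
eef_rot: [3.138, 0.004, 1.626]
wrist_force: [0.2, 0.7, -1.4]
width: 0.013
grasp_force: 80.3
```

```bash
python3 - <<'E'
from h import *
from cell import cams
o,p,R=now();print(o['time'],p,o['eef_rot'],o['width'],o['wrist_force'])
Q=[]
for n in ["scene","side"]:
    i,d=cams.get_image(n);cv2.imwrite(f"pics/{n}6.png",i[...,::-1]);Q.append(i[...,::-1])
    ci=cams.camera_info(n);X=cloud(d,ci,ci['extrinsics']);hsv=cv2.cvtColor(i,cv2.COLOR_RGB2HSV).astype(int);H,S,V=[hsv[...,k] for k in range(3)]
    z=X[...,2];near=(d>.05)&(np.hypot(X[...,0]-p[0],X[...,1]-p[1])<.12)
    C=X[near&(z>.04)&(z<.08)&(H>15)&(H<35)&(S>120)];print(n,"cap",len(C),np.percentile(C,[1,50,99],axis=0),cv2.minEnclosingCircle((C[:,:2]*1e3).astype(np.float32)))
    F=X[near&(S<70)&(V>90)&(z>.015)&(z<.055)];print("fork",len(F),np.median(F[:,2]),rect(F))
cv2.imwrite("pics/m6.png",np.hstack([cv2.resize(Q[0][190:390,430:590],(400,500),interpolation=2),cv2.resize(Q[1][90:260,140:310],(400,500),interpolation=2)]))
E
```

```text
11.45 [0.5871 0.3596 0.1147] [3.1376 0.0043 1.6265] 0.01304757768311016 [ 0.1557  0.7372 -1.4023]
scene cap 2520 [[0.539  0.3029 0.0423]
 [0.603  0.3522 0.0497]
 [0.6448 0.415  0.055 ]] ((586.746826171875, 359.1673583984375), 60.62541961669922)
fork 242 0.027735778824483803 ((568.6085815429688, 360.2942810058594), (120.51371002197266, 105.48744201660156), 89.02644348144531)
side cap 736 [[0.5316 0.297  0.0414]
 [0.5881 0.3321 0.0495]
 [0.6427 0.4125 0.0738]] ((584.65576171875, 356.6636047363281), 63.054508209228516)
fork 363 0.027929194198401452 ((565.1483154296875, 358.0467834472656), (101.83565521240234, 120.64176940917969), 4.021185874938965)
```

View pics/m6.png

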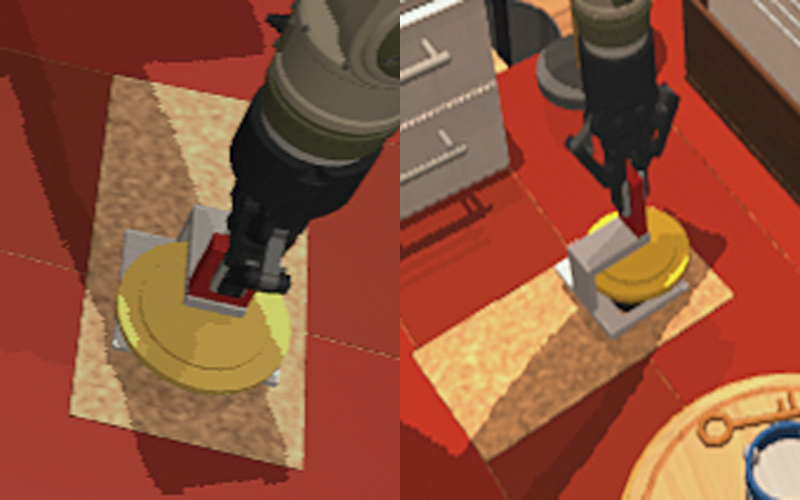

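The cap stands on the mat (top at 51 mm) with the fork hanging free under the brim. I'll back the fork out.

apply_moves([
  [0, 0, 0, 0, -0.2, 0, 5],
  [0, 0, 0, 0, -0.3, 0, 5],
  [0, 0, 0, 0, -0.3, 0, 5],
  [0, 0, 0, 0, -0.3, 0, 5],
  [0, 0, 0, 0, -0.3, 0, 5],
])

```text
time: 12.05
tool_pos: [0.5158, 0.3556, 0.1147]
eef_rot: [3.138, 0.004, 1.627]
wrist_force: [-0.0, 0.4, -3.8]
width: 0.0132
grasp_force: 80.4
```

apply_moves([
  [0, 0, 0, 0, -0.3, 0, 5],
  [0, 0, 0, 0, -0.4, 0, 5],
  [0, 0, 0, 0, -0.4, 0, 5],
  [0, 0, 0, 0, -0.2, 0, 5],
  [0, 0, 0, 0, 0, 0, 5],
])

```text
time: 12.55
tool_pos: [0.4506, 0.352, 0.1146]
eef_rot: [3.138, 0.004, 1.628]
wrist_force: [-0.4, 0.1, -2.7]
width: 0.0129
grasp_force: 80.3
```

apply_moves([
  [0, 0, 0, 0, 0, 0.1, 5],
  [0, 0, 0, 0, 0, 0.1, 5],
  [0, 0, 0, 0, 0, 0.06, 5],
  [0, 0, 0, 0, 0, 0.04, 5],
  [0, 0, 0, 0, 0, 0, 5],
])

```text
time: 13.05
tool_pos: [0.4524, 0.3517, 0.0985]
eef_rot: [3.138, 0.005, 1.626]
wrist_force: [-1.1, -0.3, -2.4]
width: 0.013
grasp_force: 80.3
```

```bash
cat > look.py <<'E'
from h import *
from cell import cams
import sys
k=sys.argv[1]
o,p,R=now();print(o['time'],p,o['eef_rot'],o['width'],o['wrist_force'],o['torque'])
for n in ["scene","side"]:
    i,d=cams.get_image(n);cv2.imwrite(f"pics/{n}{k}.png",i[...,::-1])
    ci=cams.camera_info(n);X=cloud(d,ci,ci['extrinsics']);hsv=cv2.cvtColor(i,cv2.COLOR_RGB2HSV).astype(int);H,S,V=[hsv[...,k] for k in range(3)]
    z=X[...,2]
    C=X[(d>.05)&(np.hypot(X[...,0]-.587,X[...,1]-.36)<.09)&(z>.035)&(z<.07)&(H>15)&(H<35)&(S>120)];print(n,"cap",len(C),np.median(C[:,2]),cv2.minEnclosingCircle((C[:,:2]*1e3).astype(np.float32)))
    F=X[(d>.05)&(np.hypot(X[...,0]-.44,X[...,1]-.352)<.1)&(S<70)&(V>90)&(z>.006)&(z<.03)];print("fork",len(F),np.percentile(F[:,2],[5,50,95]),rect(F))
E
python3 look.py 7
```

```text
13.05 [0.4524 0.3517 0.0985] [3.1384 0.0048 1.626 ] 0.012955983613988966 [-1.1111 -0.2664 -2.4005] [-0.0078 -0.031  -0.0323]
scene cap 3298 0.049918728044479166 ((586.4652709960938, 359.456787109375), 61.35317611694336)
fork 750 [0.0079 0.0116 0.0146] ((430.6802062988281, 352.63873291015625), (105.21954345703125, 115.05184936523438), 3.2703075408935547)
side cap 1167 0.04973201578720854 ((588.6117553710938, 356.11181640625), 63.890621185302734)
fork 364 [0.0078 0.0118 0.0222] ((430.6577453613281, 348.0052185058594), (101.1615219116211, 117.20427703857422), 3.7179784774780273)
```

apply_moves([
  [0, 0, 0, 0, 0, 0.02, 5],
  [0, 0, 0, 0, 0, 0.02, 5],
  [0, 0, 0, 0, 0, 0, 5],
])

```text
time: 13.45
tool_pos: [0.4523, 0.352, 0.0972]
eef_rot: [3.138, 0.004, 1.626]
wrist_force: [-0.2, -1.0, -2.9]
width: 0.0127
grasp_force: 80.3
```

apply_moves([
  [0, 0, 0, 0, 0, 0.015, 5],
  [0, 0, 0, 0, 0, 0.01, 5],
  [0, 0, 0, 0, 0, 0, 5],
])

```text
time: 13.75
tool_pos: [0.4527, 0.3521, 0.0967]
eef_rot: [3.137, 0.004, 1.626]
wrist_force: [-0.0, -1.3, 2.5]
width: 0.0131
grasp_force: 81.1
```

Contact with the mat. Releasing gently, then withdrawing straight up.

apply_moves([
  [0, 0, 0, 0, 0, 0, 20],
  [0, 0, 0, 0, 0, 0, 35],
  [0, 0, 0, 0, 0, 0, 50],
  [0, 0, 0, 0, 0, 0, 50],
  [0, 0, 0, 0, 0, 0, 50],
], grip_force=30)

```text
time: 14.25
tool_pos: [0.4524, 0.352, 0.096]
eef_rot: [3.138, 0.004, 1.626]
wrist_force: [0.3, 1.2, -0.1]
width: 0.0499
grasp_force: 0.0
```

apply_moves([
  [0, 0, 0, 0, 0, -0.2, 50],
  [0, 0, 0, 0, 0, -0.4, 50],
  [0, 0, 0, 0, 0, -0.7, 50],
  [0, 0, 0, 0, 0, -0.9, 50],
  [0, 0, 0, 0, 0, -0.6, 50],
])

```text
time: 14.75
tool_pos: [0.4523, 0.3529, 0.2399]
eef_rot: [3.134, 0.003, 1.626]
wrist_force: [0.7, 0.2, 0.5]
width: 0.0499
grasp_force: 0.0
```

```bash
python3 look.py 8; python3 - <<'E'
from h import *
from cell import cams
for n,b in [("scene",(245,250,320,320)),("side",(335,250,375,295))]:
    i=cv2.imread(f"pics/{n}8.png");_,d=cams.get_image(n);ci=cams.camera_info(n);X=cloud(d,ci,ci['extrinsics'])
    hsv=cv2.cvtColor(i,cv2.COLOR_BGR2HSV).astype(int);s=(slice(b[1],b[3]),slice(b[0],b[2]))
    m=((X[...,2]>.0185)&(X[...,2]<.036))[s];P=X[s][m]
    m2=(((hsv[...,0]>160)|(hsv[...,0]<6))&(hsv[...,1]>40)&(X[...,2]>.0))[s];
    P=P[np.hypot(P[:,0]-.65,P[:,1]+.04)<.05];print(n,len(P),rect(P),np.percentile(P[:,2],90),"pink",rect(X[s][m2&m]),m2.sum())
    # top face only
    t=P[P[:,2]>.0245];print("top",len(t),rect(t),t.mean(0))
i1=cv2.imread("pics/scene8.png");i2=cv2.imread("pics/side8.png")
cv2.imwrite("pics/m8.png",np.hstack([cv2.resize(i1[180:390,230:590],(480,280),interpolation=2),cv2.resize(i2[230:310,290:380],(310,280),interpolation=2)]))
E
```

```text
14.75 [0.4523 0.3529 0.2399] [3.1344 0.0026 1.6265] 0.04994623024591102 [0.7132 0.1887 0.4748] [-0.0031  0.0105  0.0041]
scene cap 3297 0.04999776305550563 ((586.8671875, 360.5091857910156), 61.812191009521484)
fork 738 [0.0068 0.0098 0.0134] ((431.28961181640625, 353.1474304199219), (104.89873504638672, 116.52118682861328), 2.795042037963867)
side cap 1165 0.04977673568375485 ((589.4409790039062, 355.3541564941406), 63.024993896484375)
fork 346 [0.0065 0.0099 0.0224] ((429.9189147949219, 354.88568115234375), (100.43342590332031, 131.58724975585938), 3.467611074447632)
scene 373 ((649.3287353515625, -37.92976760864258), (81.864990234375, 50.37162780761719), 25.682315826416016) 0.030407693376492784 pink ((640.9755859375, -47.78565979003906), (60.99274444580078, 21.69943618774414), 50.0108757019043) 643
top 332 ((640.4678955078125, -47.270389556884766), (60.83917236328125, 23.07160186767578), 48.67715072631836) [ 0.6414 -0.0466  0.0284]
side 223 ((640.5421142578125, -44.38395309448242), (72.56184387207031, 59.404151916503906), 77.43653869628906) 0.030613493536794347 pink ((639.8634033203125, -51.63300704956055), (60.75543212890625, 18.654876708984375), 50.586463928222656) 167
top 198 ((641.0388793945312, -51.995079040527344), (61.689693450927734, 21.014062881469727), 50.62052917480469) [ 0.6406 -0.0525  0.0283]
```

View pics/m8.png

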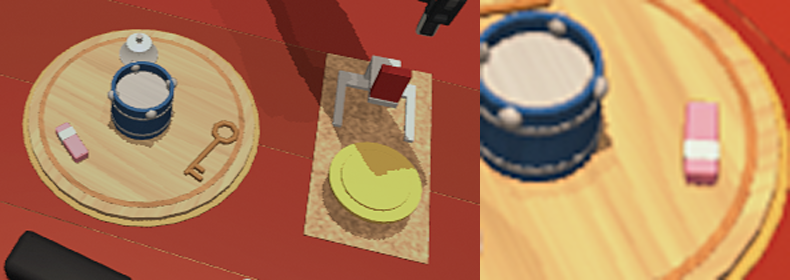

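The puller stands upright on the mat beside the cap with a clear gap, and the tin is open at crop (142,90). The fob at crop (72,141) is near (0.640,-0.0485), with its length at 50°.

```bash
python3 - <<'E'
from h import *
o,p,R=now()
plan(p,R,np.array([.640,-.0485,.15]),toolR(-40),12,50)
E
```

```text
[0.001, 0.0, 0.063, -0.685, 0.274, 0.149, 50]
[0.001, 0.0, 0.063, -0.666, 0.317, 0.149, 50]
[0.001, 0.0, 0.063, -0.645, 0.358, 0.149, 50]
[0.001, 0.0, 0.063, -0.621, 0.398, 0.149, 50]
[0.001, 0.0, 0.063, -0.595, 0.436, 0.148, 50]
[0.001, 0.0, 0.063, -0.567, 0.473, 0.148, 50]
[0.001, 0.0, 0.063, -0.536, 0.508, 0.148, 50]
[0.001, 0.0, 0.063, -0.503, 0.54, 0.147, 50]
[0.001, 0.0, 0.063, -0.468, 0.571, 0.147, 50]
[0.001, 0.0, 0.063, -0.431, 0.599, 0.147, 50]
[0.001, 0.0, 0.063, -0.393, 0.625, 0.146, 50]
[0.001, 0.0, 0.063, -0.353, 0.649, 0.146, 50]
```

apply_moves([
  [0.001, 0, 0.063, -0.685, 0.274, 0.149, 50],
  [0.001, 0, 0.063, -0.666, 0.317, 0.149, 50],
  [0.001, 0, 0.063, -0.645, 0.358, 0.149, 50],
  [0.001, 0, 0.063, -0.621, 0.398, 0.149, 50],
])

```text
time: 15.35
tool_pos: [0.5135, 0.2173, 0.2049]
eef_rot: [-3.14, 0.005, 1.372]
wrist_force: [0.3, 1.2, -0.2]
width: 0.05
grasp_force: 0.0
```

apply_moves([
  [0.001, 0, 0.063, -0.595, 0.436, 0.148, 50],
  [0.001, 0, 0.063, -0.567, 0.473, 0.148, 50],
  [0.001, 0, 0.063, -0.536, 0.508, 0.148, 50],
  [0.001, 0, 0.063, -0.503, 0.54, 0.147, 50],
])

```text
time: 15.75
tool_pos: [0.5758, 0.0834, 0.1756]
eef_rot: [-3.137, 0.005, 1.12]
wrist_force: [0.2, 0.5, 0.4]
width: 0.0503
grasp_force: 0.0
```

apply_moves([
  [0.001, 0, 0.063, -0.468, 0.571, 0.147, 50],
  [0.001, 0, 0.063, -0.431, 0.599, 0.147, 50],
  [0.001, 0, 0.063, -0.393, 0.625, 0.146, 50],
  [0.001, 0, 0.063, -0.353, 0.649, 0.146, 50],
  [0, 0, 0, 0, 0, 0, 50],
])

```text
time: 16.25
tool_pos: [0.6387, -0.0533, 0.1448]
eef_rot: [-3.134, 0.007, 0.864]
wrist_force: [0.1, 0.9, -0.2]
width: 0.0499
grasp_force: 0.0
```

apply_moves([
  [0, 0, 0, 0, 0, 0, 50],
  [0, 0, 0, 0, 0, 0, 50],
])

```text
time: 16.45
tool_pos: [0.6376, -0.0483, 0.1474]
eef_rot: [-3.134, 0.006, 0.871]
wrist_force: [-0.6, 0.1, 0.3]
width: 0.0497
grasp_force: 0.0
```

```bash
python3 - <<'E'
from h import *
from cell import cams
o,p,R=now();i,d=cams.get_image("wrist");cv2.imwrite("pics/w9.png",i[...,::-1]);ci=cams.camera_info("wrist")
X=cloud(d,ci,ci['tool_from_camera']);W=X@R.T+p
hsv=cv2.cvtColor(i,cv2.COLOR_RGB2HSV).astype(int)
m=(d>.05)&(W[...,2]>.0175)&(W[...,2]<.036)&(np.hypot(W[...,0]-.64,W[...,1]+.0485)<.045)
print(o['time'],p,o['eef_rot'],m.sum());t=m&(W[...,2]>.0255);print("tool",rect(X[t]),"world",rect(W[t]),np.median(W[t][:,2]))
plan(p,R,np.array([.640,-.0485,.034]),toolR(-40),1,50)
E
```

```text
16.45 [ 0.6376 -0.0483  0.1474] [-3.1343  0.0055  0.8714] 2705
tool ((4.426212310791016, 3.618285655975342), (22.14370346069336, 58.4000129699707), 89.0839614868164) world ((642.1256103515625, -47.15557861328125), (58.40166091918945, 22.141223907470703), 50.843563079833984) 0.02652552382087439
[-0.007, 0.006, -0.001, 0.04, 0.056, 2.267, 50]
```

View pics/w9.png

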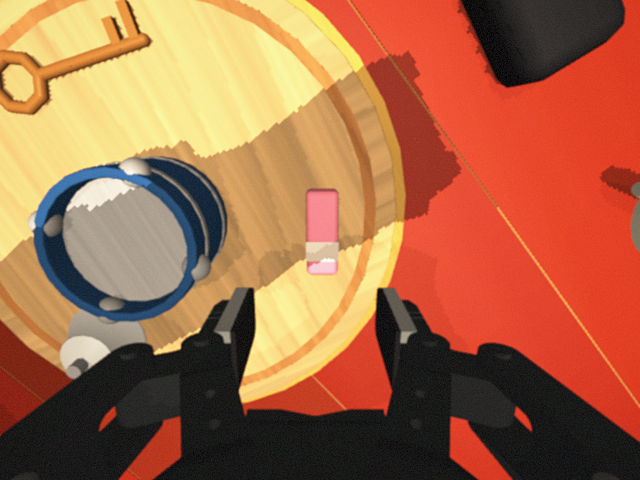

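The fob sits between the fingers at (322,232), offset (+4,+3) mm. Descending and gripping with 30 N.

apply_moves([
  [-0.007, 0.006, -0.014, 0.08, 0.06, 0.4, 50],
  [0, 0, 0, 0, 0, 0.6, 50],
  [0, 0, 0, 0, 0, 0.6, 50],
  [0, 0, 0, 0, 0, 0.4, 50],
  [0, 0, 0, 0, 0, 0.28, 50],
], grip_force=30)

```text
time: 17.0
tool_pos: [0.6424, -0.0464, 0.0329]
eef_rot: [3.141, -0.001, 0.887]
wrist_force: [0.1, -0.4, 0.3]
width: 0.0499
grasp_force: 0.0
```

apply_moves([
  [0, 0, 0, 0, 0, 0, 50],
  [0, 0, 0, 0, 0, 0, 25],
  [0, 0, 0, 0, 0, 0, 12],
  [0, 0, 0, 0, 0, 0, 12],
  [0, 0, 0, 0, 0, 0, 12],
])

```text
time: 17.5
tool_pos: [0.6449, -0.0481, 0.0361]
eef_rot: [3.137, -0.003, 0.884]
wrist_force: [-0.9, 0.3, 5.6]
width: 0.021
grasp_force: 31.1
```

apply_moves([
  [0, 0, 0, 0, 0, 0, 12],
  [0, 0, 0, 0, 0, 0, 12],
])

```text
time: 17.7
tool_pos: [0.6449, -0.0482, 0.0361]
eef_rot: [3.137, -0.003, 0.884]
wrist_force: [0.7, 0.5, 5.9]
width: 0.0211
grasp_force: 31.1
```

apply_moves([
  [0, 0, 0, 0, 0, -0.3, 12],
  [0, 0, 0, 0, 0, -0.6, 12],
  [0, 0, 0, 0, 0, -0.7, 12],
  [0, 0, 0, 0, 0, -0.7, 12],
  [0, 0, 0, 0, 0, -0.4, 12],
])

```text
time: 18.2
tool_pos: [0.6444, -0.0483, 0.1729]
eef_rot: [3.136, -0.003, 0.884]
wrist_force: [-0.1, 0.6, 0.4]
width: 0.0213
grasp_force: 30.4
```

```bash
python3 - <<'E'
from h import *
o,p,R=now();print(p,o['width'],o['grasp_force'],o['wrist_force'])
plan(p,R,np.array([.561,.0295,p[2]]),R,4,12)
E
```

```text
[ 0.6444 -0.0483  0.1729] 0.021313658372884906 30.370709896087646 [-0.0975  0.6142  0.4173]
[0.0, 0.0, 0.0, 0.037, -0.569, -0.003, 12]
[0.0, 0.0, 0.0, 0.037, -0.569, -0.003, 12]
[0.0, 0.0, 0.0, 0.037, -0.569, -0.003, 12]
[0.0, 0.0, 0.0, 0.037, -0.569, -0.003, 12]
```

apply_moves([
  [0, 0, 0, 0.037, -0.5, 0, 12],
  [0, 0, 0, 0.037, -0.6, 0, 12],
  [0, 0, 0, 0.037, -0.6, 0, 12],
  [0, 0, 0, 0.037, -0.576, 0, 12],
  [0, 0, 0, 0, 0, 0, 12],
])

```text
time: 18.7
tool_pos: [0.5569, 0.032, 0.1694]
eef_rot: [-3.141, -0.001, 0.887]
wrist_force: [0.4, -0.3, -0.6]
width: 0.0211
grasp_force: 30.4
```

```bash
python3 - <<'E'
from h import *
from cell import cams
o,p,R=now();i,d=cams.get_image("wrist");ci=cams.camera_info("wrist")
X=cloud(d,ci,ci['tool_from_camera']);hsv=cv2.cvtColor(i,cv2.COLOR_RGB2HSV).astype(int);W=X@R.T+p
print(p,o['eef_rot'])
m=(d>.05)&(abs(X[...,1])<.02)&(X[...,2]<.03)&(X[...,2]>-.01)&(abs(X[...,0])<.05)&(hsv[...,2]>110)
print("fob in tool",m.sum(),np.percentile(X[m],[1,50,99],axis=0))
b=(d>.05)&(abs(W[...,2]-.083)<.004)&(np.hypot(W[...,0]-.561,W[...,1]-.03)<.06);B=W[b];print("rim",b.sum(),cv2.minEnclosingCircle((B[:,:2]*1e3).astype(np.float32)))
# spring balls: grey points just under the rim
g=(d>.05)&(hsv[...,1]<60)&(hsv[...,2]>90)&(W[...,2]>.07)&(W[...,2]<.084)&(abs(np.hypot(W[...,0]-.561,W[...,1]-.03)-.044)<.01)
a=np.degrees(np.arctan2(W[g][:,1]-.03,W[g][:,0]-.561));print(np.histogram(a,bins=18,range=(-180,180))[0])
E
```

```text
[0.5569 0.032  0.1694] [-3.1412 -0.0005  0.8869]
fob in tool 7611 [[-0.0293 -0.0112  0.0081]
 [ 0.0034 -0.0005  0.0097]
 [ 0.0285  0.01    0.0206]]
rim 3651 ((562.1094970703125, 30.1801700592041), 48.73101043701172)
[  0   0   0   0   1  50 218  18  18  19 316  18  10  20 146 137  15   4]
```

apply_moves([
  [0, 0, -0.14, 0, 0, 0, 12],
  [0, 0, -0.14, 0, 0, 0, 12],
  [0, 0, -0.14, 0, 0, 0, 12],
  [0, 0, -0.14, 0, 0, 0, 12],
  [0, 0, -0.14, 0, 0, 0.4, 12],
])

```text
time: 19.25
tool_pos: [0.5632, 0.0288, 0.1516]
eef_rot: [3.133, 0.001, 1.589]
wrist_force: [0.5, 0.0, -0.7]
width: 0.0211
grasp_force: 30.4
```

apply_moves([
  [0, 0, 0, 0, 0, 0.4, 12],
  [0, 0, 0, 0, 0, 0, 12],
  [0, 0, 0, 0, 0, 0, 12],
])

```text
time: 19.55
tool_pos: [0.5604, 0.0293, 0.1291]
eef_rot: [3.14, 0.0, 1.583]
wrist_force: [0.1, -0.9, 1.8]
width: 0.0214
grasp_force: 30.4
```

apply_moves([
  [0, 0, 0, 0.01, 0.015, 0.2, 12],
  [0, 0, 0, 0, 0, 0.2, 12],
  [0, 0, 0, 0, 0, 0.12, 12],
  [0, 0, 0, 0, 0, 0, 12],
  [0, 0, 0, 0, 0, 0, 12],
])

```text
time: 20.05
tool_pos: [0.5607, 0.0304, 0.103]
eef_rot: [3.14, 0.0, 1.584]
wrist_force: [0.3, -0.7, 0.2]
width: 0.0211
grasp_force: 30.4
```

apply_moves([
  [0, 0, 0, 0, 0, 0, 27],
  [0, 0, 0, 0, 0, 0, 32],
  [0, 0, 0, 0, 0, 0, 34],
  [0, 0, 0, 0, 0, 0, 34],
])

```text
time: 20.45
tool_pos: [0.5611, 0.0304, 0.1034]
eef_rot: [3.139, 0.0, 1.584]
wrist_force: [-0.0, 0.3, -0.6]
width: 0.0338
grasp_force: 0.0
```

apply_moves([
  [0, 0, 0, 0, 0, -0.2, 34],
  [0, 0, 0, 0, 0, -0.6, 34],
  [0, 0, 0, 0, 0, -0.9, 34],
  [0, 0, 0, 0, 0, -0.9, 34],
  [0, 0, 0, 0, 0, -0.5, 34],
])

```text
time: 20.95
tool_pos: [0.5616, 0.0304, 0.2631]
eef_rot: [3.134, 0.001, 1.585]
wrist_force: [1.3, 1.2, -0.4]
width: 0.0341
grasp_force: 0.0
```

apply_moves([
  [0, 0, 0, 0, -0.7, 0, 34],
  [0, 0, 0, 0, -0.7, 0, 34],
  [0, 0, 0, 0, -0.5, 0, 34],
  [0, 0, 0, 0, 0, 0, 34],
])

```text
time: 21.35
tool_pos: [0.4626, 0.0294, 0.2591]
eef_rot: [3.14, 0.0, 1.584]
wrist_force: [0.7, 0.1, 0.5]
width: 0.0339
grasp_force: 0.0
```

```bash
python3 look.py 10; python3 - <<'E'
from h import *
from cell import cams
i1=cv2.imread("pics/scene10.png");i2=cv2.imread("pics/side10.png")
cv2.imwrite("pics/m10.png",np.hstack([cv2.resize(i1[180:390,230:590],(480,280),interpolation=2),cv2.resize(i2[200:340,225:385],(320,280),interpolation=2)]))
E
```

```text
21.35 [0.4626 0.0294 0.2591] [3.1396 0.0001 1.5845] 0.033903995318124686 [0.7367 0.1081 0.4886] [-0.0282 -0.0088  0.0218]
scene cap 3278 0.04994006146715224 ((586.8450927734375, 359.0231628417969), 61.24794387817383)
fork 752 [0.0069 0.0096 0.0129] ((430.6683349609375, 353.13671875), (105.93034362792969, 115.54716491699219), 2.6939380168914795)
side cap 568 0.05029723170465672 ((587.4060668945312, 356.2493591308594), 62.436744689941406)
fork 350 [0.0066 0.01   0.0232] ((431.2864685058594, 349.7638244628906), (102.89987182617188, 118.67937469482422), 3.5482373237609863)
```

View pics/m10.png

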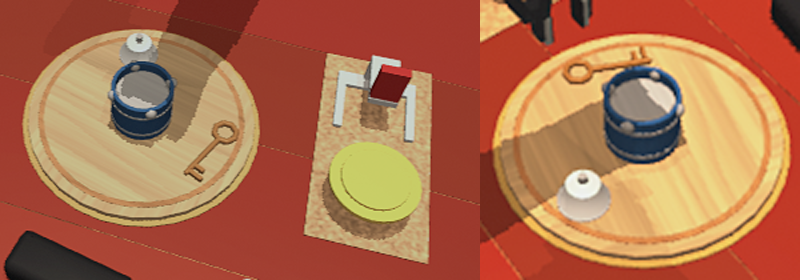

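I've now viewed 12 pictures, which is over the limit of 10, so I'll check the rest by numbers only. The last view shows the cap and puller in place on the mat, and the key and bell where they were. The fob has left the turntable, but the inside of the tin isn't visible.

```bash
cat > chk.py <<'E'
from h import *
from cell import cams
o,p,R=now();print(o['time'],p)
for n in ["wrist","scene","side"]:
    i,d=cams.get_image(n);ci=cams.camera_info(n)
    if n=="wrist":
        T=np.eye(4);T[:3,:3]=R;T[:3,3]=p;T=T@ci['tool_from_camera']
    else:T=ci['extrinsics']
    W=cloud(d,ci,T);hsv=cv2.cvtColor(i,cv2.COLOR_RGB2HSV).astype(int)
    pk=(d>.05)&(hsv[...,0]>165)&(hsv[...,0]<179)&(hsv[...,1]>50)&(hsv[...,1]<170)&(hsv[...,2]>90)
    ins=(d>.05)&(np.hypot(W[...,0]-.561,W[...,1]-.03)<.036)&(W[...,2]<.08)
    print(n,"pink in tin",(pk&ins).sum(),"pink on turntable",(pk&~ins&(np.hypot(W[...,0]-.561,W[...,1]-.03)<.2)&(W[...,2]<.3)).sum(),"inside",ins.sum())
    if ins.any():print(" z hist",np.histogram(W[ins][:,2],bins=[0,.014,.02,.026,.032,.038,.05,.065,.08])[0])
    if (pk&ins).any():print(np.percentile(W[pk&ins],[2,50,98],axis=0))
E
python3 chk.py
```

```text
21.45 [0.4657 0.0291 0.259 ]
wrist pink in tin 0 pink on turntable 0 inside 5074
 z hist [   0    0    0    0    0    0   55 5019]
scene pink in tin 0 pink on turntable 0 inside 792
 z hist [  0   0   0   0   0   0   2 790]
side pink in tin 0 pink on turntable 0 inside 549
 z hist [  0   0   0   0   0   0  17 532]
```

```bash
python3 - <<'E'
from h import *
from cell import cams
o,p,R=now()
print("pre-drop")
n="scene";d=np.load("scene4.npy");ci=cams.camera_info(n);W=cloud(d,ci,ci['extrinsics']);I=rgb("scene4")
def st(W,I,d):
    m=(d>.05)&(np.hypot(W[...,0]-.561,W[...,1]-.03)<.034)&(W[...,2]<.09)&(W[...,2]>.0)
    print(m.sum(),np.percentile(W[m][:,2],[2,25,50,75,98]),np.median(I[m],axis=0),np.std(I[m],axis=0))
st(W,I,d)
for n in ["wrist","scene","side"]:
    i,d=cams.get_image(n);ci=cams.camera_info(n)
    if n=="wrist":
        T=np.eye(4);T[:3,:3]=R;T[:3,3]=p;T=T@ci['tool_from_camera']
    else:T=ci['extrinsics']
    W=cloud(d,ci,T);print(n);st(W,i.astype(int),d)
    h=cv2.cvtColor(i,cv2.COLOR_RGB2HSV).astype(int)
    pk=(h[...,0]>160)&(h[...,1]>40)&(h[...,1]<180)&(h[...,2]>80)
    c=cv2.connectedComponentsWithStats(pk.astype(np.uint8))
    for s,ce in zip(c[2][1:],c[3][1:]):
        if s[4]>25: print(" pink blob",s[4],ce,W[int(ce[1]),int(ce[0])])
E
```

```text
pre-drop
598 [0.0659 0.0678 0.0689 0.07   0.072 ] [117. 112. 104.] [8.0699 6.7335 5.1984]
wrist
4614 [0.0651 0.0661 0.0666 0.0671 0.0681] [182. 168. 152.] [27.4846 29.3251 29.805 ]
scene
736 [0.0657 0.0678 0.0689 0.07   0.072 ] [131. 125. 116.] [21.4984 20.4707 19.3328]
side
489 [0.0652 0.0674 0.0687 0.0701 0.0789] [150. 136. 123.] [38.028  35.1203 30.1862]
```

```bash
python3 - <<'E'
from h import *
for f in ["scene8","side8","w9","scene10","side10"]:
    i=cv2.imread(f"pics/{f}.png");h=cv2.cvtColor(i,cv2.COLOR_BGR2HSV).astype(int)
    pk=(h[...,0]>160)&(h[...,1]>40)&(h[...,1]<180)&(h[...,2]>80)
    c=cv2.connectedComponentsWithStats(pk.astype(np.uint8));print(f,[(int(s[4]),ce.round()) for s,ce in zip(c[2][1:],c[3][1:]) if s[4]>10])
# change inside/around tin between pictures 8 and 10
for n in["scene","side"]:
    a=cv2.imread(f"pics/{n}8.png").astype(int);b=cv2.imread(f"pics/{n}10.png").astype(int)
    D=(abs(a-b).max(2)>45).astype(np.uint8);c=cv2.connectedComponentsWithStats(D)
    print(n,[(s[:5].tolist()) for s in c[2][1:] if s[4]>60])
E
```

```text
scene8 [(37, array([276., 275.])), (219, array([287., 291.]))]
side8 [(89, array([354., 265.])), (54, array([354., 279.]))]
w9 [(1535, array([322., 215.])), (323, array([322., 268.]))]
scene10 []
side10 []
scene [[361, 0, 29, 15, 333], [418, 0, 13, 8, 66], [439, 0, 21, 15, 182], [351, 11, 11, 25, 153], [580, 13, 7, 26, 100], [426, 15, 90, 49, 1477], [590, 21, 26, 51, 470], [338, 25, 52, 131, 3608], [625, 37, 15, 35, 386], [542, 52, 95, 155, 6362], [428, 72, 92, 95, 2403], [393, 107, 34, 11, 117], [386, 109, 77, 32, 1256], [321, 144, 87, 143, 4299], [410, 160, 140, 160, 6510], [507, 222, 31, 24, 275], [272, 275, 24, 28, 223]]
side [[0, 0, 207, 144, 7341], [173, 0, 41, 29, 419], [125, 0, 172, 310, 15317], [132, 4, 15, 11, 94], [187, 104, 18, 31, 280], [0, 158, 10, 10, 65], [185, 171, 13, 11, 67], [0, 177, 112, 129, 5335], [169, 191, 27, 20, 278], [39, 234, 279, 172, 9870], [349, 259, 11, 24, 219], [0, 359, 62, 71, 1477], [10, 374, 46, 39, 551], [120, 384, 13, 39, 268], [130, 390, 19, 41, 285], [73, 444, 42, 20, 311]]
```

apply_moves([
  [0, 0, 0, -0.7, 0.3, 0, 34],
  [0, 0, 0, -0.8, 0.5, 0, 34],
  [0, 0, 0, -0.4, 0.5, 0, 34],
  [0, 0, 0, 0, 0.5, 0, 34],
  [0, 0, 0, 0, 0.2, 0, 34],
])

```text
time: 22.25
tool_pos: [0.5688, -0.0656, 0.2571]
eef_rot: [3.139, -0.0, 1.583]
wrist_force: [0.4, -0.3, 0.0]
width: 0.0342
grasp_force: 0.0
```

```bash
python3 - <<'E'
from h import *
from cell import cams
o,p,R=now();i,d=cams.get_image("wrist");ci=cams.camera_info("wrist");print(p)
T=np.eye(4);T[:3,:3]=R;T[:3,3]=p;T=T@ci['tool_from_camera'];print("cam",T[:3,3])
W=cloud(d,ci,T);m=(d>.05)&(np.hypot(W[...,0]-.561,W[...,1]-.03)<.034)&(W[...,2]<.09)
print(m.sum(),np.percentile(W[m][:,2],[0.5,2,50,98,99.5]))
h=cv2.cvtColor(i,cv2.COLOR_RGB2HSV).astype(int)
print("hue hist in tin",np.histogram(h[m][:,0],bins=range(0,181,15))[0],"sat",np.percentile(h[m][:,1],[5,50,95]))
e=(d>.05)&(np.hypot(W[...,0]-.561,W[...,1]-.03)<.16)&(np.hypot(W[...,0]-.561,W[...,1]-.03)>.055)&(W[...,2]>.018)
c=cv2.connectedComponentsWithStats(e.astype(np.uint8))
for s,ce in zip(c[2][1:],c[3][1:]):
    if s[4]>80: print(s,W[int(ce[1]),int(ce[0])],i[int(ce[1]),int(ce[0])])
pk=(h[...,0]>160)&(h[...,1]>40)&(h[...,1]<180)&(h[...,2]>80);print("pink px",pk.sum())
E
```

```text
[ 0.5688 -0.0656  0.2571]
cam [0.5681 0.0064 0.3796]
6115 [0.0644 0.0649 0.0665 0.0681 0.0686]
hue hist in tin [ 105 2826 3170   14    0    0    0    0    0    0    0    0] sat [ 6. 10. 42.]
[ 166  114   58   60 2563] [ 0.4626 -0.0055  0.0432] [230 220 198]
[    0   285   640   195 67172] [ 0.5736 -0.2872  0.0497] [74 44 27]
pink px 9
```

The fob was released centred over the tin's mouth. No camera now shows it on the turntable, on the shelf or in the gripper. The grey disc seen inside the tin was already at the same height before the drop, so the fob can only be below it. The cap and puller haven't moved, so I'm handing in.

```bash
python3 -c "
from cell import r
print(r.job_done())"
```

```text
the job is handed in; nothing more can be done
None
```

I handed the job in at about 22 s: the cap is upright on the mat, the puller stands clear beside it, and the pink fob was dropped into the open tin. I know it is in there only because no camera sees it anywhere else, since a grey disc hides the inside of the tin; I also viewed 12 pictures against the limit of 10.

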